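Wedge the rocking parts chest

TASK

The little parts chest rocks because the foot under its yellow-dotted corner is too short. First press down on the yellow dot to feel that corner go down, then, without gripping or lifting anything, gently push the orange wedge along the bench, thin end first, under that foot until it fills the gap, and do not shove the chest along or bump the tape, pedal and marker. Last, press firmly on the dot again to prove that the corner no longer goes down (if it does, push the wedge in farther), and finish while still pressing on it.

Things in the scene. Friction and masses are not known exactly. Their poses are not given: they have to be found in the camera images.
- chest: loose grey chest, two blue drawer fronts (do not open), 180 (x) x 240 (y) mm, 3 kg. Origin: on the bench under its centre; x to its back, away from the robot, y to its left. Bottom 26, top 81 mm up. Four black domed feet, 28 mm across, at x +-68, y +-95 mm. It stands level on three; the front left one (-68, +95) is too short: it hangs 4 to 8 mm, unknown, clear of the bench
- foot_point (a point): point of the chest straight below the short foot, level with the undersides of the good feet, so on the bench while the chest stands level
- dot_top (a point): centre of the top of the yellow dot (28 mm across, 4 mm high) on the chest, straight above the short foot, 85 mm above the bench. 2 to 3 N on it tips the corner 4 to 8 mm down until the short foot touches, as long as no wedge fills the gap; let go, it tips back. The last press needs more than 4 N; 6 to 15 N is right
- dot: the yellow dot itself, origin at the centre of its underside, fixed to the chest
- wedge: orange plastic wedge, loose, 90 g, 120 (x) x 60 (y) mm. Origin: centre of its underside; x points to its thin end: 2 mm thick there, rising evenly to 16 mm, 10 mm from the other end; these last 10 mm are a push tab 26 mm high with a flat back. Starts 15 to 30 mm short of the short foot's centre, about in line. Slides with about 1 N until it meets the foot, then resists sharply
- wedge_tip (a point): middle of the wedge's thin edge, on the bench
- wedge_back (a point): middle of the flat back of the wedge's push tab, 13 mm above the bench: the place to push
- tape_blue: roll of blue tape, 62 mm across, 19 mm high, lying in front of the chest's right half; leave it. Origin: centre of its underside
- pedal: black bicycle pedal, 78 x 94 x 22 mm, lying to the left of the chest; leave it. Origin: centre of its underside
- marker: white marker with blue cap, 125 mm long, 16 mm thick, lying in front of the chest's right end; leave it. Origin: centre of its underside, long axis y
There are look-alikes about, which are no part of the job. Of the things that look like the wedge, the smallest one is meant.

How it is judged:
By the outcome, as a careful person would: the job done as asked, in the order asked, and still so for the second after the job is handed in, while the arm keeps its last pose, push and grip.
It also fails if it takes over 64 s, if anything falls off the work surface, if the arm or the gripper's body presses on something with over 40 N, if the wrist force passes 120 N, or if a joint passes its speed limit or range.

ROBOT

A 6-joint arm with a two-finger parallel gripper is mounted at the origin on a cart in front of the work surface, level with it; the furniture and walls round the work are solid. World frame = base frame: x ahead of the robot, y to its left, z up, the work surface at z = 0. Lengths are in mm, angles in rad, forces in N, time in s.
With the tool pointing down it reaches from about 300 to 775 mm from the base axis. Payload 14.6 kg.
Tool frame: the origin (TCP) lies midway between the tips of the shut fingers; the grasp point (between the pads) lies 19 mm behind it; z points along the fingers, y is the direction in which the jaws open and shut (so a half turn about z gives the same grasp; the last joint's range is limited). The gripper opens to 85 mm and grips with 20 to 120 N. Pads are 22 mm wide; open, the fingers measure 114 mm over their backs; the gripper's body (76 mm by 85 mm) begins 54 mm behind the grasp point. The pads swing forward as they close: fully open they stand 13 mm farther back than shut.
Start: joints at [-0.067, 0.3, 1.521, -0, 1.321, -0.067], TCP at [549.99, -0.002, 231.281] pointing down, gripper open.
Joint ranges: [-3.03, 3.03], [-0.79, 2.21], [0.23, 2.52], [-1.04, 4.18], [0, 3.07], [-2.55, 2.55]. Speed limits (rad/s): [2.22, 2.22, 2.57, 3.14, 3.14, 3.14].

INTERFACE

Orientations are given as [roll, pitch, yaw] about the fixed x, y, z axes, in that order (R = Rz(yaw) Ry(pitch) Rx(roll)).
In Python, from bench import * gives the robot as it stands.
- The arm moves only by the tool move_arm, never from a script. Its arguments are lists of equal length, an entry for each row: "linear": the shift along the tool's x, y, z in mm, a list of three; "rotation": the turn, a rotation vector about the tool's x, y, z in degrees, a list of three. In form: {"linear": [[x, y, z], ...], "rotation": [[ax, ay, az], ...]}. A call has 1 to 20 rows; each row is the pose to reach, as a shift and turn from the pose commanded when the call began, along the tool's axes at that moment; what a row does not reach only later rows make up. A row lasts 1/12 s, in which the tool goes at most 41.7 mm and 7.16 degrees, less where a joint would pass 70% of its speed; a pose out of reach is approached as far as the arm can. A call with a gripper value outside its range is refused whole. "claw" is the opening, from -1 (shut) to 1 (fully open), so that 0 is half open, set as the call begins (left out, the last holds). The fingers move at their own pace and stop on an object; "force" is the grip in N (left out, the last holds). Time passes only in rows, so rows that repeat a pose let the fingers close. It gives the time, the measured TCP pose, the force and the opening at its end, in the units of the state.
- get_obs(): the state, without advancing time (a new reading comes with each control period).
- snapshot(name): name is "scene" or "side" or "wrist"; returns the picture (420x560x3 uint8, blue, green, red); there is no depth.
- get_calibration(name): a dict with "fov_y" (degrees; the focal length in pixels is half the picture's height over the tangent of half this angle, whatever the lens; pixels are square), "cx", "cy" (the principal point, pixels), "rvec" (rotation vector, rad) and "tvec" (3), from world to camera coordinates, as OpenCV has them. Camera axes: x right, y down, z forward; pixel columns grow to the right and rows downward; lengths in mm; the calibration is good to about 2 mm. A picture is of the moment at which its call begins: read the wrist's pose just before it. get_calibration takes no time and is no camera call; for the wrist camera it gives the pose at the moment of the call.
- finish_job(): hands the job in, once; it reports no verdict.
Trained networks look in the newest picture that a camera, given by its name, has taken for a name from the list of things; names that differ only in an ending like _2 or _b are one class to them, and where a whole thing is asked for, a point or a joint stands for the part that bears it (a point fixed in the world has none). Each returns a list of dicts, best first, with "score" (0 to 1); they miss things now and then, are a little off and sometimes report something else, mostly with a low value. They report only what shows in the picture. A call takes as long as a camera call. They do not tell look-alikes from the thing itself.
- find_in(camera, target): "rect" ([centre column, centre row, width, height] in pixels, round what is visible of it).
- silhouettes(camera, target): "pixels" (420x560 bool, what is visible of it) and "rect" ([centre column, centre row, width, height] in pixels, round what is visible of it).
The state is a dict: "time": time; "joint_pos": joint angles; "dq": joint speeds; "joint_efforts": joint torques, N m; "position": TCP position; "eef_rot": TCP orientation; "force": force on the tool from outside, world axes, zero at the start; "ft_torque": the same for the moment, N m; "opening": opening from 0.0 (shut) to 1.0 (fully open).
Only numpy, scipy, OpenCV 4.12 (cv2) and the standard library are available. Lean on these libraries where they do the work, as an engineer would, in place of code of your own. Each camera call takes 0.05 s, during which the arm holds its last target.

## Working session

There is one attempt and no reset: what is moved stays moved. The work goes in short steps, Python scripts to look and compute and a tool call to move; the robot and the scene stay as the last step left them, time stands still between calls to the robot, and variables do not carry over. Pictures are saved under pics/ and viewed, and the job is handed in when it is done.

Besides the shell and the picture viewer there is one more tool, called after "Request:" as a command line: name --argument value ..., lists and objects as JSON in quotes. move_arm: Moves the arm, as the interface text tells. Its arguments: {"type":"object","properties":{"linear":{"type":"array","items":{"type":"array","items":{"type":"number"}}},"rotation":{"type":"array","items":{"type":"array","items":{"type":"number"}}},"claw":{"type":"number"},"force":{"type":"number"}},"required":["linear","rotation"]}

```bash
mkdir -p pics; ls
python3 - <<'E'
from bench import *
import cv2,numpy as np
o=get_obs();print({k:np.round(v,3) for k,v in o.items()})
a=snapshot("scene");b=snapshot("side")
cv2.imwrite("pics/s1.png",a);cv2.imwrite("pics/d1.png",b)
for c in("scene","side","wrist"):print(c,get_calibration(c))
E
```

```text
pics
{'time': np.float64(0.0), 'joint_pos': array([-0.067,  0.3  ,  1.522, -0.   ,  1.321, -0.067]), 'dq': array([-0.002, -0.001,  0.   , -0.001, -0.001, -0.   ]), 'joint_efforts': array([ 2.0000e-03, -5.4349e+01, -3.6178e+01,  0.0000e+00,  4.0000e-03,
       -0.0000e+00]), 'position': array([5.49743e+02, 9.00000e-03, 2.30691e+02]), 'eef_rot': array([-3.14 , -0.   ,  1.571]), 'force': array([ 0.803, -0.133,  0.466]), 'ft_torque': array([ 0.013, -0.041, -0.   ]), 'opening': np.float64(0.998)}
scene {'fov_y': 50.42433700327085, 'cx': 284.0973571691592, 'cy': 203.4802172242209, 'rvec': array([ 2.01718157, -0.16938573,  0.14018066]), 'tvec': array([-573.94006805,  152.67328757, 1169.52794143])}
side {'fov_y': 43.389614526127936, 'cx': 282.3885179200815, 'cy': 214.89320381019908, 'rvec': array([ 2.22650061, -0.21354179,  0.07502621]), 'tvec': array([-583.5223135 ,  213.43357931, 1483.0588109 ])}
wrist {'fov_y': 60.552478575661745, 'cx': 273.8693474909916, 'cy': 207.97257128917695, 'rvec': array([-2.81230410e+00,  1.77503716e-04,  1.71973437e-03]), 'tvec': array([-549.99311506,  -42.26672895,  380.89047933])}
```

View pics/s1.png

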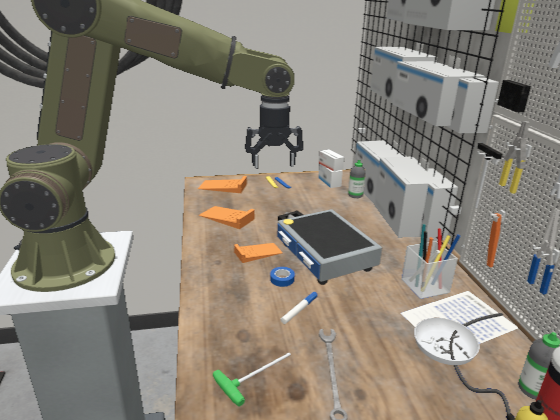

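View pics/d1.png

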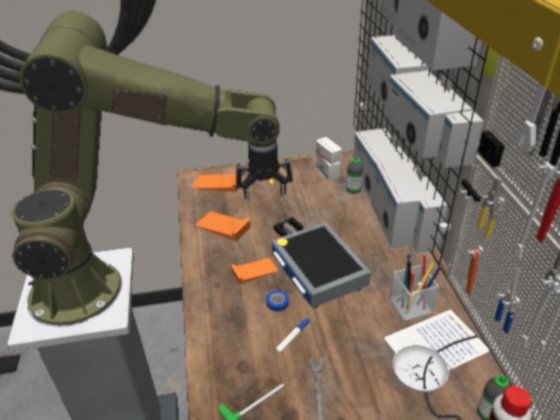

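```bash
cat > h.py <<'E'
from bench import *
import cv2,numpy as np
def ray(c,px,cal=None):
    k=cal or get_calibration(c);f=210/np.tan(np.radians(k['fov_y']/2))
    R=cv2.Rodrigues(np.array(k['rvec']))[0];t=np.array(k['tvec'])
    d=R.T@np.array([(px[0]-k['cx'])/f,(px[1]-k['cy'])/f,1]);return -R.T@t,d
def onz(c,px,z=0,cal=None):
    o,d=ray(c,px,cal);return o+d*(z-o[2])/d[2]
def proj(c,P,cal=None):
    k=cal or get_calibration(c);f=210/np.tan(np.radians(k['fov_y']/2))
    K=np.array([[f,0,k['cx']],[0,f,k['cy']],[0,0,1.]])
    return cv2.projectPoints(np.array(P,float).reshape(-1,3),np.array(k['rvec']),np.array(k['tvec']),K,None)[0].reshape(-1,2)
E
python3 - <<'E'
from h import *
w=snapshot("wrist");cv2.imwrite("pics/w1.png",w)
a=cv2.imread("pics/s1.png")[160:310,180:390];cv2.imwrite("pics/s1c.png",cv2.resize(a,None,fx=3.8,fy=3.8,interpolation=cv2.INTER_CUBIC))
for c in("scene","side","wrist"):
  for n in("wedge","dot","chest"):
    for d in find_in(c,n)[:4]:
      z=85 if n=="dot" else 0
      print(c,n,round(d['score'],2),np.round(d['rect']),np.round(onz(c,d['rect'][:2],z)))
E
```

```text
scene wedge 0.97 [258. 252.  48.  14.] [507. -28.   0.]
scene wedge 0.96 [226. 186.  44.  12.] [447. 444.  -0.]
scene wedge 0.84 [228. 218.  54.  24.] [439. 188.   0.]
scene dot 0.5 [290. 222.  11.   4.] [594. -21.  85.]
scene dot 0.27 [327. 249. 102.  75.] [ 658. -170.   85.]
scene chest 0.65 [330. 248. 103.  79.] [710. -33.   0.]
side wedge 0.89 [253. 271.  48.  25.] [504. -21.   0.]
side wedge 0.82 [222. 227.  52.  26.] [434. 199.   0.]
side wedge 0.7 [216. 187.  44.  19.] [433. 426.   0.]
side wedge 0.17 [321. 266. 101.  79.] [700. -43.   0.]
side dot 0.53 [289. 226.  31.  19.] [625.  59.  85.]
side dot 0.38 [283. 242.   8.   7.] [596.  -9.  85.]
side chest 0.92 [320. 266.  96.  87.] [698. -43.   0.]
wrist wedge 0.82 [228. 192. 121.  87.] [500. -26.   0.]
wrist wedge 0.71 [179.  22.  88.  44.] [462. 139.   0.]
wrist dot 0.86 [322. 196.  33.  30.] [591.  -5.  85.]
wrist chest 0.74 [409. 249. 241. 281.] [705. -94.   0.]
```

View pics/s1c.png

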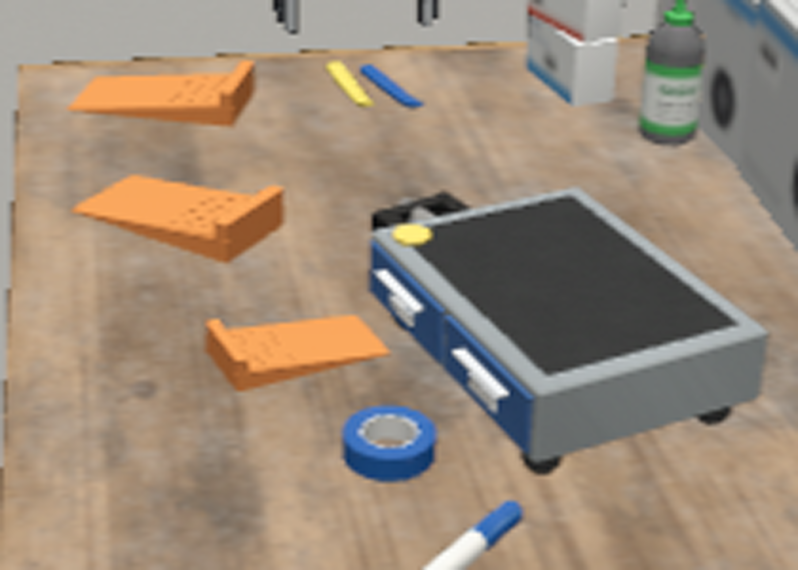

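View pics/w1.png

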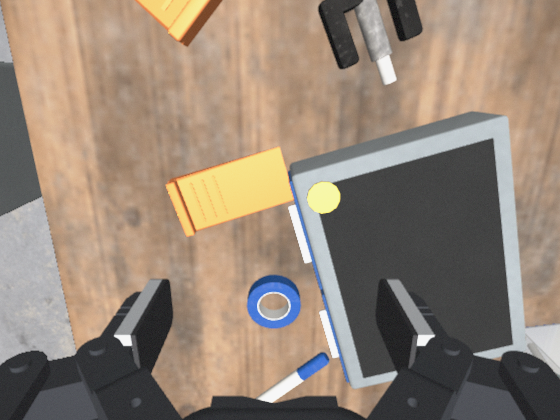

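```bash
cat >> h.py <<'E'
from scipy.optimize import least_squares
from scipy.ndimage import distance_transform_edt
def omask(im):
    h=cv2.cvtColor(im,cv2.COLOR_BGR2HSV);return cv2.inRange(h,(5,130,90),(21,255,255))
def ymask(im):
    h=cv2.cvtColor(im,cv2.COLOR_BGR2HSV);return cv2.inRange(h,(24,120,120),(35,255,255))
def comps(m,mn):
    n,l,s,c=cv2.connectedComponentsWithStats(m);return [(l==i,s[i],c[i]) for i in range(1,n) if s[i,4]>=mn]
WP=np.array([[60,30,0],[60,-30,0],[60,30,2],[60,-30,2],[-50,30,16],[-50,-30,16],[-50,30,26],[-50,-30,26],[-60,30,26],[-60,-30,26],[-60,30,0],[-60,-30,0]],float)
def wpts(p):
    c,s=np.cos(p[2]),np.sin(p[2]);q=WP.copy();q[:,0]=p[0]+c*WP[:,0]-s*WP[:,1];q[:,1]=p[1]+s*WP[:,0]+c*WP[:,1];return q
S=4
def wmask(cal,p):
    # wedge silhouette = convex hulls of ramp and tab
    u=proj(None,wpts(p),cal);m=np.zeros((420*S,560*S),np.uint8)
    for idx in ([0,1,2,3,4,5,10,11],[4,5,6,7,8,9,10,11]):
        cv2.fillConvexPoly(m,cv2.convexHull(np.round(u[idx]*S+S/2-.5).astype(np.int32)),255)
    return m
def fitw(cal,mask,p0):
    from scipy.optimize import minimize
    big=cv2.resize(mask.astype(np.uint8)*255,None,fx=S,fy=S,interpolation=cv2.INTER_NEAREST)
    f=lambda p:(wmask(cal,[p[0],p[1],p[2]/100])!=big).sum()
    r=minimize(f,[p0[0],p0[1],p0[2]*100],method='Nelder-Mead',options=dict(initial_simplex=[[p0[0]+a,p0[1]+b,p0[2]*100+c] for a,b,c in((0,0,0),(8,0,0),(0,8,0),(0,0,8))],xatol=.05,fatol=3))
    return r.x/[1,1,100],r.fun/big.astype(bool).sum()
E
python3 - <<'E'
from h import *
w=cv2.imread("pics/w1.png")
cal=get_calibration("wrist")
for m,s,c in comps(omask(w),200):
  print(s,c, np.round(onz("wrist",c,8),1))
  if 150<c[1]<250: print("wedge fit",fitw(cal,m,[500,-26,.25]))
for m,s,c in comps(ymask(w),100): print("dot",s,c,onz("wrist",c,85))
for cn,f in(("scene","s1"),("side","d1")):
  im=cv2.imread(f"pics/{f}.png");k=get_calibration(cn)
  for m,s,c in comps(omask(im),80):
    if abs(c[0]-256)<12 and c[1]>235: print(cn,"wedge fit",fitw(k,m,[500,-26,.25]),s)
  for m,s,c in comps(ymask(im),10):
    if 275<c[0]<300:print(cn,"dot",s,c,onz(cn,c,84))
E
```

```text
[135   0  87  46 948] [186.50105485  19.38396624] [470.8 139.6   8. ]
[166 148 128  89 987] [200.70820669 198.4154002 ] [472.5 -31.3   8. ]
wedge fit (array([ 5.05021431e+02, -2.31265696e+01,  2.86304877e-01]), np.float64(5.902228976697062))
scene wedge fit (array([ 5.05165972e+02, -2.67254244e+01,  3.02014896e-01]), np.float64(0.06371163166397416)) [234 243  48  20 619]
scene dot [284 220  10   5  36] [288.41666667 221.52777778] [591.02106378 -15.04805147  84.        ]
side wedge fit (array([ 5.07275079e+02, -2.13882521e+01,  2.92521711e-01]), np.float64(0.050083333333333334)) [231 258  47  27 750]
side dot [278 239   9   7  47] [281.87234043 241.68085106] [592.33977847  -7.12490654  84.        ]
```

Run:
```python
from h import *
w=snapshot("wrist");cal=get_calibration("wrist")
hsv=cv2.cvtColor(w,cv2.COLOR_BGR2HSV);print(hsv[192,228],hsv[175,270],hsv[196,322],hsv[196,310])
for d in silhouettes("wrist","wedge")[:2]:
  if abs(d['rect'][0]-228)<10:
    m=d['pixels'];print("sil",fitw(cal,m,[505,-24,.28]))
m=cv2.inRange(hsv,(5,170,90),(23,255,255))
for mm,s,c in comps(m,1000): print(s,fitw(cal,mm,[505,-24,.28]) if 150<c[1]<250 else '')
m=cv2.inRange(hsv,(25,100,120),(35,255,255))
for mm,s,c in comps(m,100): print("dot",s,c,onz("wrist",c,85))
# chest top edges, approx corners
C=np.array([onz("wrist",p,81) for p in((292,165),(507,118),(525,342),(351,387))]);print(C)
for a in range(4):
  d=C[(a+1)%4]-C[a];print(np.hypot(*d[:2]),np.degrees(np.arctan2(d[1],d[0])))
cv2.imwrite("pics/w1c.png",cv2.resize(w[100:300,140:360],None,fx=3,fy=3,interpolation=cv2.INTER_CUBIC))
```

```text
[ 24 117 247] [ 24 119 247] [ 30  82 247] [ 30  81 247]
sil (array([ 5.06159428e+02, -2.16602738e+01,  2.87036612e-01]), np.float64(0.031028100921589363))
dot [174   0  26  37 303] [186.43564356  17.43564356] [487.63761158 128.98137631  85.        ]
dot [178 149 104  38 729] [238.4951989  166.03703704] [521.57087411  20.41459583  85.        ]
[[ 565.44209141   20.40678423   81.        ]
 [ 735.29358852   58.19110747   81.        ]
 [ 798.0524254  -156.89363625   81.        ]
 [ 630.36411443 -213.37309772   81.        ]]
174.00340845039653 12.54151935030401
224.05382967218466 -73.73346481929077
176.94433927794967 -161.3858491428962
242.6270847984888 105.52028092833878
```

View pics/w1c.png

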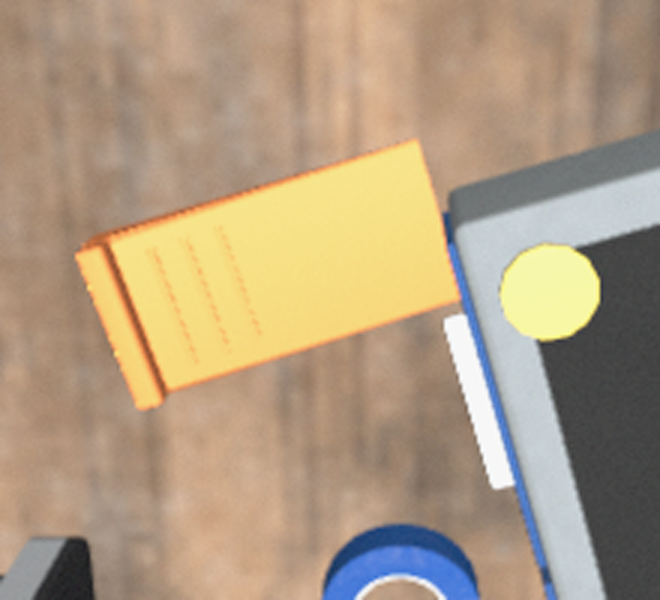

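Run:
```python
from h import *
cal=get_calibration("wrist");w=cv2.imread("pics/w1.png")
hsv=cv2.cvtColor(w,cv2.COLOR_BGR2HSV)
m=cv2.inRange(hsv,(27,60,200),(34,255,255))
for mm,s,c in comps(m,100):
  if 300<c[0]<345:print("dot",s,c,onz("wrist",c,85))
C=np.array([onz("wrist",p,81) for p in((292.3,176),(507,118),(525,342),(351,387))]);print(C)
for a in range(4):
  d=C[(a+1)%4]-C[a];print(np.hypot(*d[:2]),np.degrees(np.arctan2(d[1],d[0])))
R=cv2.Rodrigues(cal['rvec'])[0];print("cam",-R.T@cal['tvec'], R.T@[0,0,1])
print(onz("wrist",(274,302),19),get_obs()['time'])
o=np.array([592,-8,85])
P=[]
c,s=np.cos(.27),np.sin(.27)
for x,y in((-90,120),(90,120),(90,-120),(-90,-120)):
  x+=68;y-=95;P.append([592+c*x-s*y,-8+s*x+c*y,81])
print(proj("wrist",P,cal))
```

```text
dot [307 182  33  32 809] [323.23856613 196.99876391] [591.91912923  -6.04263498  85.        ]
[[ 565.84176156   11.07749994   81.        ]
 [ 735.29358852   58.19110747   81.        ]
 [ 798.0524254  -156.89363625   81.        ]
 [ 630.36411443 -213.37309772   81.        ]]
175.87954308167883 15.537813725947979
224.05382967218466 -73.73346481929077
176.94433927794967 -161.3858491428962
233.54058492588823 106.03824708535382
cam [550.50602657  82.99290634 373.9554685 ] [-2.20543010e-04 -3.23435714e-01 -9.46250121e-01]
[ 550.53632745 -152.12413534   19.        ] 0.7
[[290.23451693 176.99337898]
 [509.93150253 117.93852013]
 [524.92440272 355.3448976 ]
 [348.36411517 392.79647864]]
```

Request:
move_arm --linear '[[-2,10,20],[-4,20,45],[-6,32,70],[-7,42,95],[-7,42,110],[-7,42,117],[-7,42,117],[-7,42,117],[-7,42,117],[-7,42,117],[-7,42,117],[-7,42,117],[-7,42,117]]' --rotation '[[0,0,6],[0,0,12],[0,0,18],[0,0,25],[0,0,32],[0,0,39],[0,0,46],[0,0,53],[0,0,60],[0,0,67],[0,0,74],[0,0,74],[0,0,74]]' --claw -1 --force 40

```text
time: 1.78
position: [592.0, -7.0, 114.2]
eef_rot: [-3.142, 0.0, 0.283]
force: [-0.1, -0.4, 0.8]
opening: -0.002
```

Request:
move_arm --linear '[[0,0,8],[0,0,16],[0,0,22],[0,0,25],[0,0,26],[0,0,27],[0,0,28],[0,0,29],[0,0,30],[0,0,30]]' --rotation '[[0,0,0],[0,0,0],[0,0,0],[0,0,0],[0,0,0],[0,0,0],[0,0,0],[0,0,0],[0,0,0],[0,0,0]]'

```text
time: 2.62
position: [592.0, -7.0, 84.3]
eef_rot: [3.142, -0.0, 0.279]
force: [0.2, 0.0, 0.4]
opening: -0.001
```

Request:
move_arm --linear '[[0,0,0.5],[0,0,1],[0,0,1.5],[0,0,2],[0,0,2]]' --rotation '[[0,0,0],[0,0,0],[0,0,0],[0,0,0],[0,0,0]]'

```text
time: 3.03
position: [591.8, -6.8, 82.5]
eef_rot: [-3.141, 0.0, 0.279]
force: [-3.3, 1.4, 4.9]
opening: 0.0
```

Request:
move_arm --linear '[[0,0,0.5],[0,0,1],[0,0,1.5],[0,0,2],[0,0,2],[0,0,2]]' --rotation '[[0,0,0],[0,0,0],[0,0,0],[0,0,0],[0,0,0],[0,0,0]]'

```text
time: 3.53
position: [592.0, -6.9, 80.3]
eef_rot: [-3.141, 0.0, 0.279]
force: [-3.2, 2.2, 4.3]
opening: 0.003
```

Request:
move_arm --linear '[[-0.6,-0.4,0.5],[-1.2,-0.9,1],[-2,-1.4,1.5],[-2.5,-1.8,2],[-2.5,-1.8,2],[-2.5,-1.8,2]]' --rotation '[[0,0,0],[0,0,0],[0,0,0],[0,0,0],[0,0,0],[0,0,0]]'

```text
time: 4.03
position: [590.8, -6.5, 79.7]
eef_rot: [3.139, -0.005, 0.279]
force: [5.7, -1.4, 8.4]
opening: 0.006
```

Request:
move_arm --linear '[[1,0.7,-2],[2,1.4,-4],[2,1.4,-6],[2,1.4,-9],[2,1.4,-16],[2,0,-26],[2,0,-40],[-15,0,-50],[-45,-2,-50],[-75,-4,-50],[-105,-6,-50],[-135,-7,-50],[-160,-7,-50],[-176,-7,-50],[-176,-7,-40],[-176,-7,-15],[-176,-7,10],[-176,-7,20]]' --rotation '[[0,0,0],[0,0,0],[0,0,0],[0,0,0],[0,0,0],[0,0,0],[0,0,0],[0,0,0],[0,0,0],[0,0,0],[0,0,0],[0,0,0],[0,0,0],[0,0,0],[0,0,0],[0,0,0],[0,0,0],[0,0,0]]' --claw -0.25

```text
time: 5.53
position: [417.1, -47.6, 56.8]
eef_rot: [-3.141, 0.001, 0.279]
force: [0.2, -0.7, -0.3]
opening: 0.374
```

Run:
```python
from h import *
w=snapshot("wrist");cal=get_calibration("wrist");cv2.imwrite("pics/w2.png",w)
d=[d for d in silhouettes("wrist","wedge")]
for e in d: print(e['score'],e['rect'],fitw(cal,e['pixels'],[506,-22,.288]) if e['score']>.3 else '')
o=get_obs();print(o['time'],o['position'],o['force'],o['opening'])
hsv=cv2.cvtColor(w,cv2.COLOR_BGR2HSV)
m=cv2.inRange(hsv,(27,60,200),(34,255,255))
for mm,s,c in comps(m,100): print("dot",s,c,onz("wrist",c,85))
```

```text
0.96 [272.6, 96.7, 122.5, 189.7] (array([ 5.06748492e+02, -2.22830651e+01,  2.90671870e-01]), np.float64(0.017267308026407226))
5.6333 [417.27443006 -47.56644656  57.53963544] [ 0.72553728 -0.03704674 -0.41855228] 0.3769176836953349
```

View pics/w2.png

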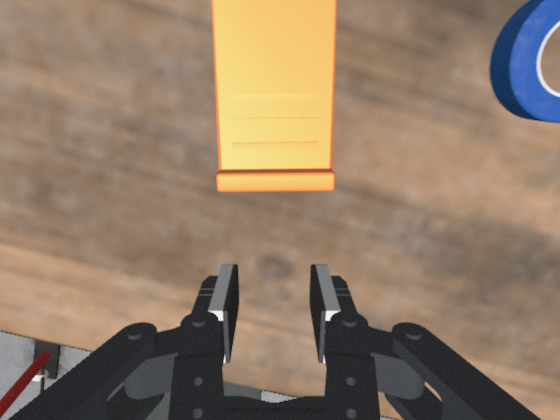

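Request:
move_arm --linear '[[0,0,15],[0,0,30],[0,0,42],[0,0,47],[0,0,49],[4,0,49],[8,0,49],[12,0,49],[15,0,49],[17,0,49],[19,0,49],[21,0,49],[23,0,49],[25,0,49],[27,0,49],[29,0,49],[31,0,49],[33,0,49],[35,0,49],[35,0,49]]' --rotation '[[0,0,0],[0,0,0],[0,0,0],[0,0,0],[0,0,0],[0,0,0],[0,0,0],[0,0,0],[0,0,0],[0,0,0],[0,0,0],[0,0,0],[0,0,0],[0,0,0],[0,0,0],[0,0,0],[0,0,0],[0,0,0],[0,0,0],[0,0,0]]'

```text
time: 7.3
position: [452.0, -38.0, 9.3]
eef_rot: [3.141, -0.0, 0.279]
force: [-0.7, 0.3, 0.7]
opening: 0.373
```

Run:
```python
from h import *
w=snapshot("wrist");cal=get_calibration("wrist");cv2.imwrite("pics/w3.png",w)
o=get_obs();print(o['time'],o['position'],o['force'],o['opening'])
```

```text
7.35 [451.86580534 -38.05895018   9.27845672] [ 0.82418989 -0.19084348 -0.10047111] 0.37688145046900684
```

View pics/w3.png

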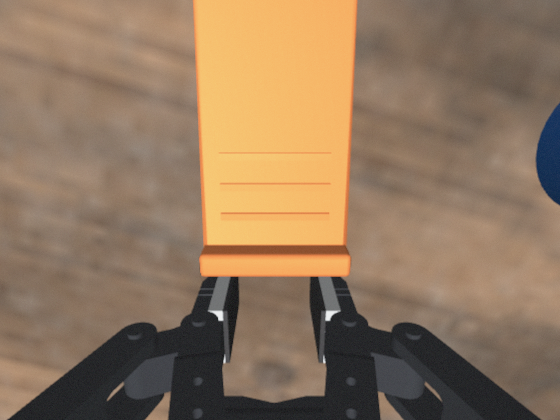

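Request:
move_arm --linear '[[1.5,0,0],[3,0,0],[4.5,0,0],[6,0,0],[7.5,0,0],[9,0,0],[10.5,0,0],[12,0,0],[13,0,0],[14,0,0],[15,0,0],[16,0,0],[16,0,0]]' --rotation '[[0,0,0],[0,0,0],[0,0,0],[0,0,0],[0,0,0],[0,0,0],[0,0,0],[0,0,0],[0,0,0],[0,0,0],[0,0,0],[0,0,0],[0,0,0]]'

```text
time: 8.43
position: [467.2, -33.7, 9.3]
eef_rot: [3.142, -0.0, 0.279]
force: [0.1, 0.7, -0.4]
opening: 0.373
```

Run:
```python
from h import *
w=snapshot("scene");cv2.imwrite("pics/s3.png",w);e=snapshot("side");cv2.imwrite("pics/d3.png",e)
x=snapshot("wrist");cv2.imwrite("pics/w4.png",x)
a=np.hstack([cv2.resize(w[200:290,220:320],None,fx=4,fy=4,interpolation=3),cv2.resize(e[220:310,220:320],None,fx=4,fy=4,interpolation=3)])
cv2.imwrite("pics/c3.png",a)
o=get_obs();print(o['time'],o['position'],o['force'],o['opening'])
for cn,im in(("scene",w),("side",e)):
  k=get_calibration(cn)
  for m,s,c in comps(omask(im),80):
    if abs(c[0]-262)<22 and c[1]>235: print(cn,fitw(k,m,[535,-14,.28]),s)
  for m,s,c in comps(ymask(im),10):
    if 275<c[0]<300:print(cn,"dot",s,c,onz(cn,c,84))
```

```text
8.5833 [467.03403586 -33.69238769   9.29657469] [-0.13724091 -0.24645526 -0.39057313] 0.3758504522270386
scene (array([ 5.41598523e+02, -1.87165209e+01,  2.74366570e-01]), np.float64(0.30718623481781376)) [251 241  39  19 494]
scene dot [284 220  10   5  36] [288.41666667 221.52777778] [591.02106378 -15.04805147  84.        ]
side (array([ 5.36980710e+02, -1.35717593e+01,  3.05733025e-01]), np.float64(0.35075827205882354)) [247 256  36  25 544]
side dot [278 239   9   7  47] [281.87234043 241.70212766] [592.32325734  -7.21556354  84.        ]
```

View pics/c3.png

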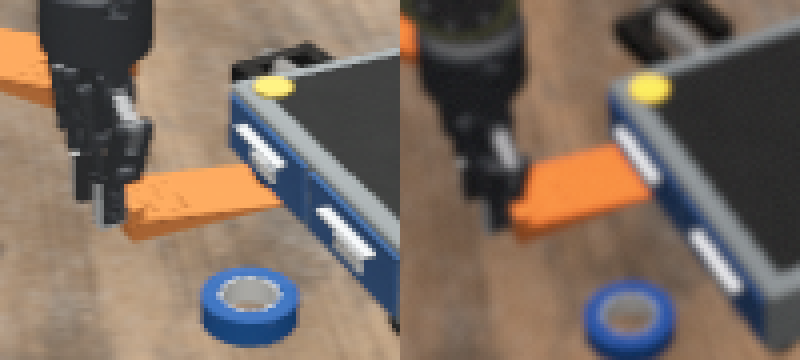

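View pics/w4.png

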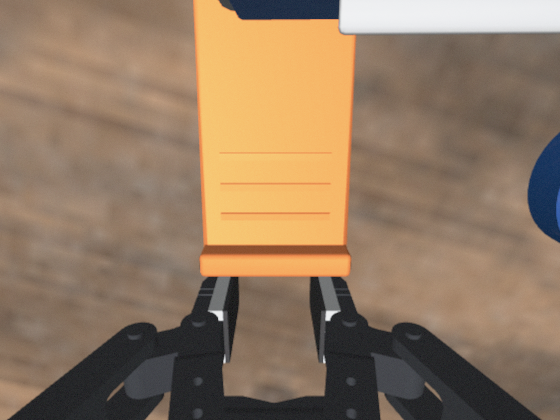

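Request:
move_arm --linear '[[1,0,0],[2,0,0],[3,0,0],[4,0,0],[5,0,0],[6,0,0],[7,0,0],[8,0,0],[9,0,0],[10,0,0]]' --rotation '[[0,0,0],[0,0,0],[0,0,0],[0,0,0],[0,0,0],[0,0,0],[0,0,0],[0,0,0],[0,0,0],[0,0,0]]'

```text
time: 9.42
position: [476.7, -30.9, 9.3]
eef_rot: [-3.142, 0.0, 0.279]
force: [-1.4, -0.7, 1.6]
opening: 0.375
```

Request:
move_arm --linear '[[1,0,0],[2,0,0],[3,0,0],[4,0,0],[4,0,0]]' --rotation '[[0,0,0],[0,0,0],[0,0,0],[0,0,0],[0,0,0]]'

```text
time: 9.83
position: [480.7, -29.7, 9.3]
eef_rot: [3.142, -0.0, 0.279]
force: [-0.5, -0.2, -0.3]
opening: 0.372
```

Request:
move_arm --linear '[[1,0,0],[2,0,0],[3,0,0],[4,0,0],[4,0,0]]' --rotation '[[0,0,0],[0,0,0],[0,0,0],[0,0,0],[0,0,0]]'

```text
time: 10.25
position: [484.1, -28.7, 9.3]
eef_rot: [-3.141, 0.001, 0.279]
force: [-5.7, -1.3, 2.7]
opening: 0.379
```

Request:
move_arm --linear '[[0.3,0,0],[0.6,0,0],[1,0,0],[1,0,0]]' --rotation '[[0,0,0],[0,0,0],[0,0,0],[0,0,0]]'

```text
time: 10.58
position: [484.5, -28.5, 9.2]
eef_rot: [-3.141, 0.002, 0.279]
force: [-8.2, -2.3, 6.8]
opening: 0.38
```

Run:
```python
from h import *
w=snapshot("scene");e=snapshot("side")
x=snapshot("wrist");cv2.imwrite("pics/w5.png",x)
a=np.hstack([cv2.resize(w[200:290,220:320],None,fx=4,fy=4,interpolation=3),cv2.resize(e[220:310,220:320],None,fx=4,fy=4,interpolation=3)])
cv2.imwrite("pics/c5.png",a)
o=get_obs();print(o['time'],o['position'],o['force'],o['opening'])
for cn,im in(("scene",w),("side",e)):
  for m,s,c in comps(ymask(im),10):
    if 275<c[0]<300:print(cn,"dot",s,c,onz(cn,c,84))
o=cv2.imread("pics/s1.png");print(np.abs(o[225:275,340:390].astype(int)-w[225:275,340:390]).mean())
```

```text
10.7333 [484.56686729 -28.55483043   9.23654894] [-8.92173219 -2.20245108  6.95286382] 0.3749235965065654
scene dot [284 220  10   5  37] [288.54054054 221.48648649] [591.40367776 -14.85921376  84.        ]
side dot [278 239   9   7  46] [281.7826087  241.52173913] [592.21315755  -6.39460647  84.        ]
3.578
```

View pics/w5.png

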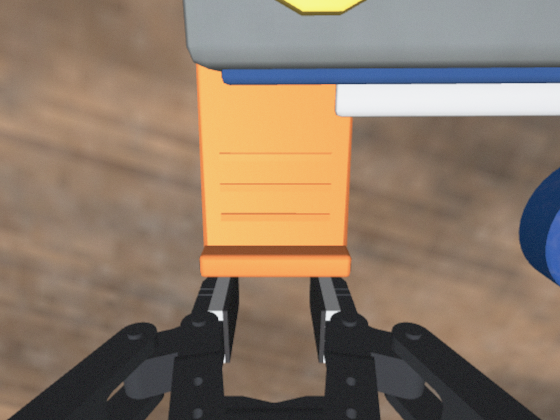

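Request:
move_arm --linear '[[-3,0,0],[-8,0,0],[-15,0,0],[-20,0,-5],[-20,0,-30],[-20,0,-60],[-20,0,-90],[-15,0,-105],[10,0,-105],[40,4,-105],[70,6,-105],[95,9,-105],[108,9,-105],[108,9,-105],[108,9,-105],[108,9,-95],[108,9,-87],[108,9,-82],[108,9,-80],[108,9,-79]]' --rotation '[[0,0,0],[0,0,0],[0,0,0],[0,0,0],[0,0,0],[0,0,0],[0,0,0],[0,0,0],[0,0,0],[0,0,0],[0,0,0],[0,0,0],[0,0,0],[0,0,0],[0,0,0],[0,0,0],[0,0,0],[0,0,0],[0,0,0],[0,0,0]]' --claw -1

```text
time: 12.4
position: [591.1, -7.4, 87.7]
eef_rot: [-3.141, 0.001, 0.279]
force: [0.5, -0.2, -0.1]
opening: -0.002
```

Request:
move_arm --linear '[[0,0,0.7],[0,0,1.5],[0,0,2.2],[0,0,3],[0,0,3]]' --rotation '[[0,0,0],[0,0,0],[0,0,0],[0,0,0],[0,0,0]]'

```text
time: 12.82
position: [591.5, -7.3, 85.2]
eef_rot: [-3.142, 0.0, 0.279]
force: [0.2, 1.2, -0.4]
opening: -0.0
```

Request:
move_arm --linear '[[0,0,0.5],[0,0,1],[0,0,1],[0,0,1]]' --rotation '[[0,0,0],[0,0,0],[0,0,0],[0,0,0]]'

```text
time: 13.15
position: [591.6, -7.3, 84.5]
eef_rot: [3.142, -0.0, 0.279]
force: [-1.1, 0.0, 3.6]
opening: -0.0
```

Request:
move_arm --linear '[[0,0,0.5],[0,0,1],[0,0,1],[0,0,1]]' --rotation '[[0,0,0],[0,0,0],[0,0,0],[0,0,0]]'

```text
time: 13.48
position: [591.7, -7.3, 84.4]
eef_rot: [3.141, -0.001, 0.279]
force: [-6.6, 0.6, 13.8]
opening: 0.004
```

Request:
move_arm --linear '[[-0.2,0,-0.2],[-0.3,0,-0.2],[-0.3,0,-0.2],[-0.3,0,-0.2],[-0.3,0,-0.2],[-0.3,0,-0.2]]' --rotation '[[0,0,0],[0,0,0],[0,0,0],[0,0,0],[0,0,0],[0,0,0]]'

```text
time: 13.98
position: [591.6, -7.3, 84.4]
eef_rot: [3.141, -0.001, 0.279]
force: [-3.0, 1.5, 10.2]
opening: -0.003
```

Run:
```python
from h import *
w=snapshot("scene");e=snapshot("side")
a=np.hstack([cv2.resize(w[200:290,220:320],None,fx=4,fy=4,interpolation=3),cv2.resize(e[220:310,220:320],None,fx=4,fy=4,interpolation=3)])
cv2.imwrite("pics/c6.png",a)
for i in range(3):
  o=get_obs();print(o['time'],o['position'],o['force']);snapshot("side")
```

```text
14.0833 [591.595309    -7.28939569  84.36848116] [-3.49568862  1.09311956  9.64680614]
14.1333 [591.60484488  -7.31356091  84.38476553] [-3.13166222  1.30465603  9.68474175]
14.1833 [591.59867502  -7.35951668  84.37973723] [-3.10714399  0.12029332  9.25512833]
```

View pics/c6.png

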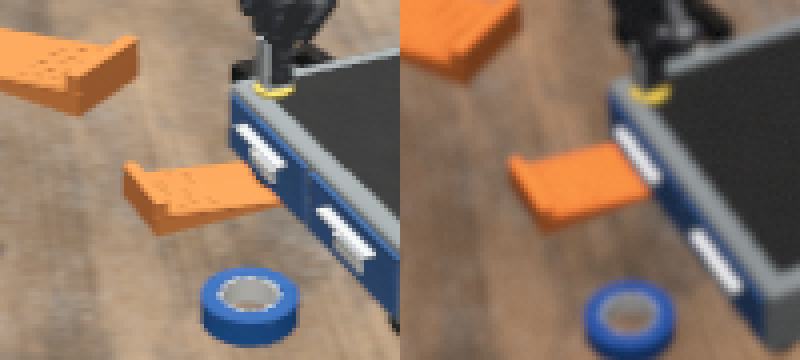

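View pics/c5.png

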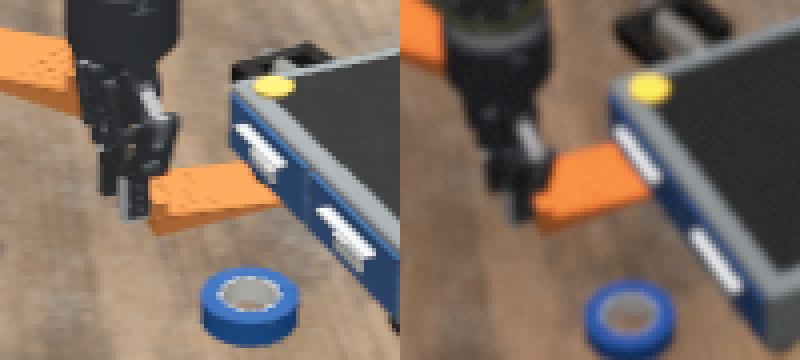

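Run:
```python
from h import *
o=get_obs();print(o['time'],o['position'],o['force'])
print(finish_job())
```

```text
14.2333 [591.61925592  -7.31146675  84.39056347] [-3.59540437  0.08417876 10.03652498]
the job is handed in; nothing more can be done
None
```

The chest's short corner is now held up by the wedge. I handed the job in at 14.2 s with the gripper still pressing on the dot at about 10 N.

- **First press:** pressing on the yellow dot moved the corner down about 4 to 5 mm (from about 84.5 to 79.7 mm), where the short foot touched the bench. I then let it tip back up.
- **Wedge:** I pushed the smallest orange wedge along the bench from its tab, with both fingers part open and no gripping. It slid easily, then jammed under the foot at about 9 N.
- **Chest and nearby objects:** the chest did not measurably move: the dot's image position stayed within a fraction of a pixel. The tape stayed in place in the pictures. I kept well clear of the pedal and marker, but took no separate last check on them.
- **Last press:** the dot stayed at 84.4 to 84.5 mm while the force rose from 3.6 to 13.8 N, so the corner no longer goes down. The wedge did not slip out in the last pictures.

One reading was not clean: about 3 N of sideways force remains on the fingers in the final press.

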